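# Clear the rejected padlock and present the lock body to the magnifier

### The job

First take the tarnished brass padlock off the rubber mat and drop it into the slatted wooden scrap crate. Then draw the blue lock body up out of its pocket in the wooden holder, tip it at least 45 degrees over so that one of its two keyhole faces (either) is turned up for the magnifier, and hold it still above the middle of the mat, all of it well clear of the bench (12 cm or more). Finish while still holding it there, and leave the other things on the bench where they are.

Things in the scene. Friction and masses are not known exactly. Their poses are not given: they have to be found in the camera images.
- padlock: Tarnished brass padlock lying flat on the mat, yaw any within about 50 deg of straight. Brass body 36 (x) x 42 (y) x 20 mm (z, thick); a steel shackle, 33 mm wide and 7 mm thick, sticks out to x = +48 mm. Origin: centre of the brass body's underside; z up. Grip it across y (42 mm). About 0.2 kg.
- mat: Dark rubber mat fixed to the bench, 180 x 180 x 3 mm; origin: centre of its underside, on the bench. The magnifier lamp (fixed) stands at the back right corner; its lens, 150 mm across, hangs about 0.15 to 0.35 m beyond the mat centre (away from the robot), 0.41 to 0.53 m above the bench: keep clear of it.
- crate: Open slatted light-wood scrap crate, fixed to the bench, outside 170 x 170 x 65 mm high, walls 6 mm; origin: centre of its underside. Stands to the left or the right of the mat.
- holder: Dark wooden holder block fixed to the bench, 90 (x) x 200 (y) x 45 mm (z) high, with two pockets open at the top, at y = +55 and -55 mm, each 27 x 47 mm and 35 mm deep (floor 10 mm above the bench). Origin: centre of its underside. Stands on the other side of the mat from the crate; turned up to 15 deg.
- lock_body: Blue steel lock body standing upright and loose in one pocket, lowest 35 mm inside: case 24 (x) x 44 (y) x 92 mm (z), a steel bolt 11 x 24 x 10 mm on top. Origin: centre of its foot; z up to the bolt; +x and -x out of its two like keyhole faces (steel disc, black keyhole), at first facing away from and to the robot within 15 deg. Grip it across y (44 mm). 0.4 kg, centre of mass at mid-length.
- lock_foot (a point): Centre of the lock body's foot (its origin).
- lock_mid (a point): Centre of the lock body's case, 46 mm above its foot.
- lock_top (a point): Top of the lock body's bolt, 102 mm above its foot.
- plain_case: Bystander: lock body of the same shape in bare aluminium, standing in the other pocket. Leave it.
- flag_hinge: Bystander: stainless flag hinge lying at the back, 90 x 72 x 13 mm; origin centre of underside.
- hasp: Bystander: cast-aluminium hasp lying at the back, 112 x 44 x 12 mm; origin near its middle, underside.
- jar: Bystander: amber jar, 64 mm across, 90 mm high, at the back left; origin centre of underside.
- screwdriver: Bystander: orange screwdriver, 200 mm, lying at the back right.
Things that resemble listed ones, but are neither listed nor needed, are in the scene too. Of the things that look like the padlock, the middle-sized one is meant.

How it is judged (in metres and radians):
On the way, in this order (a step that is already met when the one before it is completed fails the run):
1. the padlock lies in the crate, let go (x of padlock in the frame of crate between -0.08 and 0.08 m and y of padlock in the frame of crate between -0.08 and 0.08 m and z of padlock in the frame of crate below 0.06 m and linear speed of padlock below 0.05 m/s and contact force between the fingers and padlock below 0.1 N), for 0.2 s.
2. the blue lock body is drawn clear of its holder, held in the fingers (z of lock_foot in the frame of holder above 0.055 m and contact force between the fingers and lock_body above 1 N), for 0.1 s.
At the end, for the whole second after the job is handed in: The padlock lies at rest inside the crate; the fingers hold the blue lock body (over 1 N), which touches nothing else, one keyhole face within 50 deg of straight up, its middle within 70 mm sideways of the mat's centre, its foot and its top both more than 100 mm above the bench, at rest (all of step 1 and (angle between lock_body's own x axis and vertical below 0.87 rad or angle between lock_body's own x axis and vertical above 2.272 rad) and height (world z) of each of lock_foot, lock_top above 0.1 m and horizontal distance between lock_mid and mat below 0.07 m and contact force between the fingers and lock_body above 1 N and linear speed of lock_body below 0.05 m/s and angular speed of lock_body below 0.3 rad/s and contact force between lock_body and holder below 0.1 N and contact force between lock_body and mat below 0.1 N and contact force between lock_body and crate below 0.1 N and contact force between lock_body and plain_case below 0.1 N); the arm keeps its last pose, push and grip.
It fails at once if another thing on the bench is moved more than 30 mm (distance of any of plain_case, flag_hinge, hasp, jar, screwdriver from where it was at the start of the episode above 0.03 m).
It also fails if it takes over 58 s, if anything falls off the work surface, if the arm or the gripper's body presses on something with over 40 N, if the wrist force passes 120 N, or if a joint passes its speed limit or range.

### The arm

A 6-joint arm with a two-finger parallel gripper is mounted at the origin on the work surface. World frame = base frame: x ahead of the robot, y to its left, z up, the work surface at z = 0. Lengths are in m, angles in degrees, forces in N, time in s.
With the tool pointing down it reaches from about 0.25 to 0.725 m from the base axis. Payload 9.7 kg.
Tool frame: the origin (TCP) lies between the finger pads; the fingertips stand 19 mm ahead of it and the grasp point (between the pads) is the TCP; z points along the fingers, y is the line along which they close (so a half turn about z gives the same grasp; the last joint's range is limited). The gripper opens to 85 mm and grips with 20 to 120 N. Pads are 22 mm wide; open, the fingers measure 114 mm over their backs; the gripper's body (76 mm by 85 mm) begins 54 mm behind the grasp point. The pads swing forward as they close: fully open they stand 13 mm farther back than shut.
Start: joints at [-69.328, 4.979, 10.078, 95.1, 0, 90], TCP at [0.194, -0.515, 0.25] pointing down, gripper open.
Joint ranges: [-179.16, 179.16], [-48.56, 103.87], [-65.8, 70.77], [-126.05, 130.52], [-82.76, 87.17], [-180, 180]. Speed limits (degrees/s): [127.2, 127.2, 147.25, 180, 180, 180].

### API

Orientations are given as [roll, pitch, yaw] about the fixed x, y, z axes, in that order (R = Rz(yaw) Ry(pitch) Rx(roll)).
In Python, from workcell import bot gives the robot as it stands. The module is installed in compiled form; this text tells all that it offers.
- The arm moves only by the shell command python3 -m crank 'ROWS' [OPENING] [FORCE]. ROWS is JSON, a list that holds one entry, the list of rows, each a list of 6 numbers: the shift along the world's x, y, z as a fraction of full scale, then the turn, a rotation vector about the world's x, y, z as a fraction of full scale. In form: [[[x, y, z, wx, wy, wz], ...]]. A call has 1 to 20 rows; each row shifts and turns the commanded pose from where the row before left it; what a row does not reach is not made up. Full scale, the value 1, is 20 mm for a shift and 0.12 rad for a turn. A row lasts 1/12 s, in which the tool goes at most 41.7 mm and 7.16 degrees, less where a joint would pass 70% of its speed; a pose out of reach is approached as far as the arm can. A call with a number of a shift or a turn outside -1 to 1 is refused whole. A call with a gripper value outside its range is refused whole. OPENING is the opening, from 0 (shut) to 1 (fully open), set as the call begins (- or left out, the last holds). The fingers move at their own pace and stop on an object; FORCE is the grip in N (left out, the last holds). Time passes only in rows, so rows that do not move let the fingers close. It gives the time, the measured TCP pose, the force, the opening and the grip force at its end, in the units of the state.
- bot.get_obs(): the state, without advancing time (a new reading comes with each control period).
- bot.camera(name): name is "side" or "top"; returns the picture (480x640x3 uint8, red, green, blue); there is no depth.
- bot.camera_model(name): a dict with "vertical_fov" (degrees; the focal length in pixels is half the picture's height over the tangent of half this angle, whatever the lens; pixels are square), "cx", "cy" (the principal point, pixels), "k1" (the pictures are not rectified: a ray, as slopes to the right and down, at radius r is drawn at 1 + k1 r^2 times it, then the intrinsics apply), "R" (3x3) and "t" (3): a world point X has camera coordinates R X + t. Camera axes: x right, y down, z forward; pixel columns grow to the right and rows downward; lengths in m; the calibration is good to about 2 mm. A picture is of the moment at which its call begins. camera_model takes no time and is no camera call.
- bot.job_done(): hands the job in; it is judged then, once.
The state is a dict: "time": time; "q": joint angles; "qd": joint speeds; "joint_efforts": joint torques, N m; "ee_pos": TCP position; "tcp_rot": TCP orientation; "wrist_force": force on the tool from outside, world axes, zero at the start; "torque": the same for the moment, N m; "opening": finger opening in m; "grasp_force": force on a finger pad.
Only numpy, scipy, OpenCV 4.12 (cv2) and the standard library are available. Lean on these libraries where they do the work, as an engineer would, in place of code of your own. Each camera call takes 0.05 s, during which the arm holds its last target. There are 200 camera calls.

## Working session

There is one attempt and no reset: what is moved stays moved. The work goes in short steps, Python scripts to look and compute and a shell command to move; the robot and the scene stay as the last step left them, time stands still between calls to the robot, and variables do not carry over. Pictures are saved under pics/ and viewed, at most 10 in all, crops included, and the job is handed in when it is done.

```bash
mkdir -p pics; cat > h.py <<'E'
import numpy as np, cv2
from workcell import bot
def K(n):
    m=bot.camera_model(n); f=240/np.tan(np.radians(m["vertical_fov"]/2))
    return m,f,np.array(m["R"]),np.array(m["t"])
def ray(n,u,v):
    m,f,R,t=K(n); d=np.array([(u-m["cx"])/f,(v-m["cy"])/f]); s=d.copy()
    for _ in range(30): s=d/(1+m["k1"]*(s@s))
    return -R.T@t, R.T@np.array([s[0],s[1],1.])
def plane(n,u,v,z):
    c,d=ray(n,u,v); return c+d*(z-c[2])/d[2]
def two(a,b):
    (c1,d1),(c2,d2)=ray("top",*a),ray("side",*b)
    s=np.linalg.lstsq(np.c_[d1,-d2],c2-c1,rcond=None)[0]
    p,q=c1+d1*s[0],c2+d2*s[1]; return (p+q)/2,np.linalg.norm(p-q)
def proj(n,X):
    m,f,R,t=K(n); c=R@np.array(X)+t; s=c[:2]/c[2]; s=s*(1+m["k1"]*(s@s)); return s*f+[m["cx"],m["cy"]]
def snap(n,fn):
    im=bot.camera(n); cv2.imwrite("pics/"+fn,cv2.cvtColor(im,cv2.COLOR_RGB2BGR)); return im
E
python3 - <<'E'
from h import *
snap("top","t0.png");snap("side","s0.png")
for n in("top","side"):
    m,f,R,t=K(n);print(n,f,m["cx"],m["cy"],m["k1"],-R.T@t,R.T@[0,0,1])
o=bot.get_obs();print(o["ee_pos"],o["tcp_rot"],o["time"],o["opening"])
E
```

```text
top 442.50455280167705 319.1434676696775 242.4939226047815 -0.03872838566353501 [ 0.4279311  -0.00392986  0.89965044] [ 0.16557287  0.01811874 -0.9860311 ]
side 484.1899866649714 320.71673164284795 234.3631763952542 -0.07317327599271775 [0.25996961 0.63076173 0.66974919] [ 0.32523009 -0.711023   -0.62343539]
[ 0.19406439 -0.51442258  0.24966824] [-1.79931982e+02 -5.59128677e-04  2.06692095e+01] 0.1 0.08528769797387972
```

View pics/t0.png

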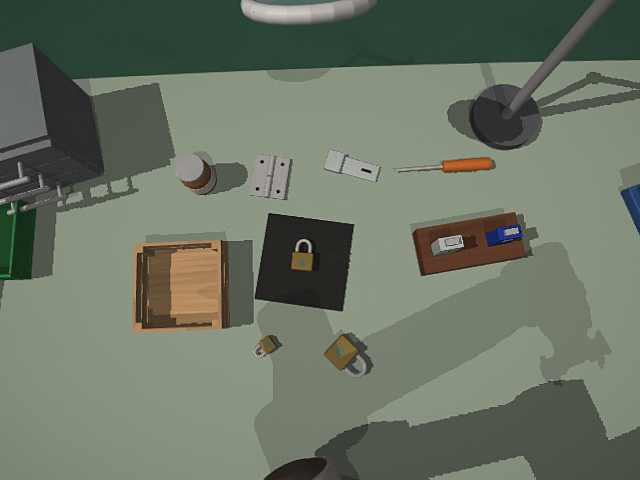

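View pics/s0.png

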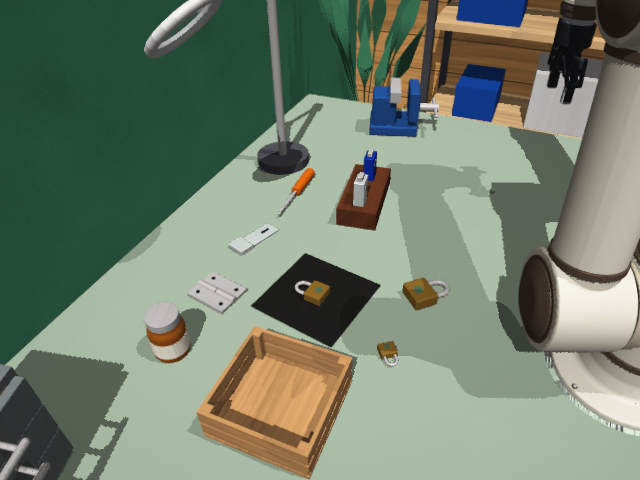

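The top view shows the mat centred near (305,261), with the middle-sized padlock at (302,261) and its shackle pointing up (+x). The crate is at (181,285), and the holder at (470,243) has the blue body at (504,236) in its right pocket. In the side view the padlock is at (317,292), the blue body at (370,165) and the plain case at (360,188).

```bash
cat > m.py <<'E'
from h import *
T=cv2.cvtColor(cv2.imread("pics/t0.png"),cv2.COLOR_BGR2HSV);S=cv2.cvtColor(cv2.imread("pics/s0.png"),cv2.COLOR_BGR2HSV)
def blob(I,lo,hi,box,name):
    x0,y0,x1,y1=box; M=np.zeros(I.shape[:2],np.uint8); M[y0:y1,x0:x1]=cv2.inRange(I,lo,hi)[y0:y1,x0:x1]
    M=cv2.morphologyEx(M,cv2.MORPH_CLOSE,np.ones((5,5),np.uint8))
    c=max(cv2.findContours(M,0,2)[0],key=cv2.contourArea); r=cv2.minAreaRect(c)
    print(name,cv2.contourArea(c),np.round(r[0],1),np.round(r[1],1)); return r,c
def side(r,z,n):
    P=np.array([plane(n,*p,z) for p in cv2.boxPoints(r)]);e=np.diff(np.r_[P,P[:1]],axis=0)
    print("  ctr",np.round(P.mean(0),4),"edges",[(round(float(np.hypot(*v[:2])),4),round(float(np.degrees(np.arctan2(v[1],v[0]))),1)) for v in e[:2]]);return P.mean(0)
pt,_=blob(T,(12,90,60),(35,255,255),(280,240,325,285),"pad top");side(pt,.023,"top")
ps,_=blob(S,(12,90,60),(35,255,255),(295,275,335,312),"pad side");side(ps,.013,"side")
print(two(pt[0],ps[0]))
mt,c=blob(T,(0,0,0),(180,255,50),(240,200,360,320),"mat");side(mt,.003,"top")
ms,c2=blob(S,(0,0,0),(180,255,50),(240,245,390,350),"mat side");side(ms,.003,"side")
cr,_=blob(T,(8,60,80),(25,255,255),(120,225,240,345),"crate");side(cr,.065,"top")
h,c=blob(T,(0,90,20),(14,255,150),(400,200,540,285),"holder")
q=cv2.approxPolyDP(cv2.convexHull(c),4,True)[:,0];print(q.tolist(),[np.round(plane("top",*p,.045)[:2],4).tolist() for p in q])
h,c=blob(S,(0,90,20),(14,255,150),(325,150,400,235),"holder side")
q=cv2.approxPolyDP(cv2.convexHull(c),3,True)[:,0];print(q.tolist(),[np.round(plane("side",*p,.045)[:2],4).tolist() for p in q])
bt,c=blob(T,(110,120,50),(130,255,255),(480,215,530,255),"blue top")
q=cv2.approxPolyDP(cv2.convexHull(c),1.5,True)[:,0];print(q.tolist(),[np.round(plane("top",*p,.102)[:2],4).tolist() for p in q])
bs,c=blob(S,(110,120,50),(130,255,255),(355,140,385,200),"blue side");print(cv2.boundingRect(c))
a=cv2.resize(cv2.imread("pics/t0.png")[205:285,405:535],None,fx=5,fy=5,interpolation=2)
b=cv2.resize(cv2.imread("pics/s0.png")[140:235,325:405],None,fx=4.21,fy=4.21,interpolation=2)[:400]
cv2.imwrite("pics/z0.png",np.hstack([a[:,:650],b[:, :150*2]])[:, :800] if False else cv2.resize(np.hstack([a,b]),(800,int(400*800/(650+b.shape[1])))))
E
python3 m.py
```

```text
pad top 338.5 [301.5 261. ] [21.2 17.6]
  ctr [0.5389 0.0483 0.023 ] edges [(0.0354, -5.7), (0.0425, -96.5)]
pad side 415.0 [316.2 292.1] [21.9 23.3]
  ctr [0.5402 0.0449 0.013 ] edges [(0.0591, -84.7), (0.0471, 167.4)]
(array([0.53912992, 0.04855578, 0.01616848]), np.float64(0.001175754696422861))
mat 7429.0 [303.9 261.4] [88.4 87.5]
  ctr [0.5417 0.0449 0.003 ] edges [(0.1808, -8.0), (0.184, -99.8)]
mat side 6151.5 [315.5 295.6] [104.2  77. ]
  ctr [0.5481 0.0373 0.003 ] edges [(0.2102, -81.5), (0.2427, 164.9)]
crate 8164.5 [179.2 285.5] [90. 98.]
  ctr [0.4946 0.2808 0.065 ] edges [(0.1925, -89.5), (0.171, -177.4)]
holder 4160.5 [468.7 243. ] [ 46.4 107.3]
[[514, 212], [525, 256], [421, 274], [416, 229]] [[0.6207, -0.375], [0.5325, -0.3877], [0.5038, -0.1831], [0.5924, -0.179]]
holder side 1816.0 [362.4 195.7] [43.2 68.5]
[[356, 164], [390, 169], [374, 229], [337, 223], [336, 208]] [[0.6182, -0.3771], [0.5314, -0.3861], [0.4899, -0.1408], [0.5694, -0.1305], [0.5923, -0.1806]]
blue top 466.0 [503.7 234.8] [15.9 35.1]
[[519, 225], [521, 236], [508, 242], [488, 245], [487, 233], [497, 228]] [[0.5831, -0.357], [0.5626, -0.3586], [0.5522, -0.3336], [0.5478, -0.2965], [0.57, -0.2967], [0.5788, -0.3159]]
blue side 252.0 [369.4 165.3] [12.3 29.4]
(363, 151, 14, 30)
```

View pics/z0.png

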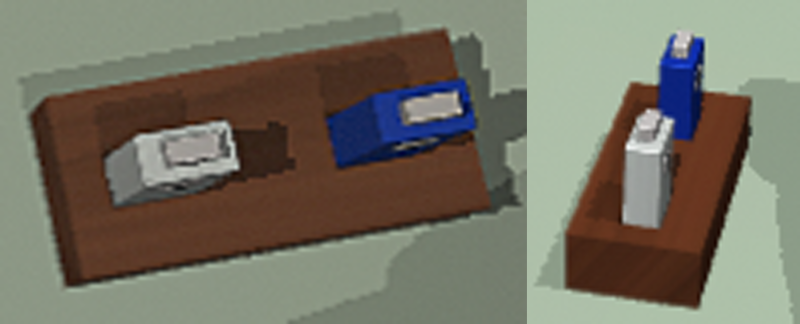

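Holder and pocket agree with the blue body: the holder centre is (.562,-.281) at yaw 8°, which predicts the right pocket at (.570,-.336). The padlock is at (.539,.048) with yaw about -6°. I'll check the heights from two views while moving over the padlock.

```bash
python3 - <<'E'
from h import *
print("bolt",two((511.9,231.2),(370.7,152.6)), plane("top",511.9,231.2,.112))
print("crate left/right rims at .065", plane("top",134,287,.065),plane("top",222,285,.065),"front/back",plane("top",180,240,.065),plane("top",180,329,.065))
print("holder corner height",two((416,229),(336,208)),two((514,212),(356,164)), two((525,256),(390,169)))
E
python3 -m crank '[[[0.575,0.94,0,0,0,-0.388],[0.575,0.94,0,0,0,-0.388],[0.575,0.94,0,0,0,-0.388],[0.575,0.94,0,0,0,-0.388],[0.575,0.94,0,0,0,-0.388],[0.575,0.94,0,0,0,-0.388],[0.575,0.94,0,0,0,-0.388],[0.575,0.94,0,0,0,-0.388],[0.575,0.94,0,0,0,-0.388],[0.575,0.94,0,0,0,-0.388],[0.575,0.94,0,0,0,0],[0.575,0.94,0,0,0,0],[0.575,0.94,0,0,0,0],[0.575,0.94,0,0,0,0],[0.575,0.94,0,0,0,0]]]' 1 40
python3 -m crank '[[[0.575,0.94,0,0,0,0],[0.575,0.94,0,0,0,0],[0.575,0.94,0,0,0,0],[0.575,0.94,0,0,0,0],[0.575,0.94,0,0,0,0],[0.575,0.94,0,0,0,0],[0.575,0.94,0,0,0,0],[0.575,0.94,0,0,0,0],[0.575,0.94,0,0,0,0],[0.575,0.94,0,0,0,0],[0.575,0.94,0,0,0,0],[0.575,0.94,0,0,0,0],[0.575,0.94,0,0,0,0],[0.575,0.94,0,0,0,0],[0.575,0.94,0,0,0,0],[0,0,0,0,0,0],[0,0,0,0,0,0]]]'
```

```text
bolt (array([ 0.57034278, -0.34118278,  0.10617071]), np.float64(0.001823420408828373)) [ 0.57017526 -0.338481    0.112     ]
crate left/right rims at .065 [0.49267148 0.36787809 0.065     ] [0.49205083 0.19778534 0.065     ] front/back [0.58126163 0.28065077 0.065     ] [0.41168354 0.27671904 0.065     ]
holder corner height (array([ 0.59187036, -0.17880041,  0.04635565]), np.float64(0.0006351044556801747)) (array([ 0.61892939, -0.37475541,  0.04635778]), np.float64(0.0029954128779100388)) (array([ 0.53238419, -0.38847795,  0.04348344]), np.float64(0.0006633597074605293))
time: 1.35
ee_pos: [0.367, -0.2315, 0.2501]
tcp_rot: [-180.0, 0.0, -6.0]
wrist_force: [0.6, -0.7, -0.8]
opening: 0.0856
grasp_force: 0.0
time: 2.77
ee_pos: [0.5361, -0.0049, 0.2497]
tcp_rot: [-177.7, 0.1, -1.6]
wrist_force: [0.1, 0.2, -0.0]
opening: 0.0853
grasp_force: 0.0
```

```bash
python3 -c "
from h import *
o=bot.get_obs();print(o['q'],o['ee_pos'],o['tcp_rot'])"
python3 -m crank '[[[0,0,0,0,0,0],[0,0,0,0,0,0],[0,0,0,0,0,0]]]'
python3 -c "
from h import *
o=bot.get_obs();print(o['q'],o['ee_pos'],o['tcp_rot'])"
```

```text
[ -1.66398457   3.12003753   8.02686209  94.99373374   2.29347461
 179.95061504] [ 0.53613705 -0.0049256   0.2497344 ] [-1.77706451e+02  8.49328712e-02 -1.61463912e+00]
time: 3.02
ee_pos: [0.5355, -0.0052, 0.2505]
tcp_rot: [-177.7, -0.0, -1.6]
wrist_force: [-0.1, 0.3, 0.5]
opening: 0.0855
grasp_force: 0.0
[ -1.69107557   2.96696109   7.9572533   94.98874828   2.29259786
 179.94338148] [ 0.53552951 -0.0051653   0.25054178] [-1.77707405e+02 -3.80881569e-03 -1.63450236e+00]
```

Joint 6 hit its stop: j6 = 180 + j1 − yaw. I'll use the half-turn-equivalent grasp at yaw 174.

```bash
python3 -m crank '[[[0,0,0,-0.335,0,0],[0.01,0.14,0,0,0,0.98],[0.01,0.14,0,0,0,0.98],[0.01,0.14,0,0,0,0.98],[0.01,0.14,0,0,0,0.98],[0.01,0.14,0,0,0,0.98],[0.01,0.14,0,0,0,0.98],[0.01,0.14,0,0,0,0.98],[0.01,0.14,0,0,0,0.98],[0.01,0.14,0,0,0,0.98],[0.01,0.14,0,0,0,0.98],[0.01,0.14,0,0,0,0.98],[0.01,0.14,0,0,0,0.98],[0.01,0.14,0,0,0,0.98],[0.01,0.14,0,0,0,0.98],[0.01,0.14,0,0,0,0.98],[0.01,0.14,0,0,0,0.98],[0.01,0.14,0,0,0,0.98],[0.01,0.14,0,0,0,0.98],[0.01,0.14,0,0,0,0.98]]]'
python3 -m crank '[[[0,0,-0.5,0,0,0.98],[0,0,-1,0,0,0.98],[0,0,-1,0,0,0.98],[0,0,-1,0,0,0.98],[0,0,-1,0,0,0.98],[0,0,-1,0,0,0.98],[0,0,-0.5,0,0,0.98],[0,0,0,0,0,0],[0,0,0,0,0,0]]]'
python3 -c "
from h import *
o=bot.get_obs();print(o['q'],o['ee_pos'],o['tcp_rot'])"
```

```text
time: 4.68
ee_pos: [0.5393, 0.0429, 0.2506]
tcp_rot: [-179.8, -0.0, 127.2]
wrist_force: [0.1, -0.5, -0.0]
opening: 0.0853
grasp_force: 0.0
time: 5.43
ee_pos: [0.5392, 0.0429, 0.1304]
tcp_rot: [-179.8, -0.1, 173.8]
wrist_force: [0.3, -0.1, 0.1]
opening: 0.0851
grasp_force: 0.0
[ 4.65218598  3.15154444 -5.10087197 81.8628783  -0.21378093 10.82955066] [0.53917836 0.0428798  0.1304279 ] [-1.79768364e+02 -7.30746284e-02  1.73822703e+02]
```

```bash
python3 -m crank '[[[0,0.275,-0.5,0,0,0],[0,0,-1,0,0,0],[0,0,-1,0,0,0],[0,0,-1,0,0,0],[0,0,-0.8,0,0,0],[0,0,-0.5,0,0,0],[0,0,-0.3,0,0,0],[0,0,-0.17,0,0,0],[0,0,0,0,0,0],[0,0,0,0,0,0]]]' 1
python3 -m crank '[[[0,0,0,0,0,0],[0,0,0,0,0,0],[0,0,0,0,0,0],[0,0,0,0,0,0],[0,0,0,0,0,0],[0,0,0,0,0,0],[0,0,0,0,0,0],[0,0,0,0,0,0],[0,0,0,0,0,0],[0,0,0,0,0,0]]]' 0 50
python3 -m crank '[[[0,0,0.3,0,0,0],[0,0,0.7,0,0,0],[0,0,1,0,0,0],[0,0,1,0,0,0],[0,0,1,0,0,0],[0,0,1,0,0,0],[0,0,1,0,0,0],[0,0,0.5,0,0,0],[0,0,0,0,0,0],[0,0,0,0,0,0]]]'
```

```text
time: 6.27
ee_pos: [0.5401, 0.0487, 0.0257]
tcp_rot: [-179.8, 0.0, 174.0]
wrist_force: [-0.0, 0.5, -0.2]
opening: 0.0854
grasp_force: 0.0
time: 7.1
ee_pos: [0.5399, 0.0486, 0.0256]
tcp_rot: [-179.8, 0.0, 174.1]
wrist_force: [-0.9, 0.2, 5.3]
opening: 0.0408
grasp_force: 52.1
time: 7.93
ee_pos: [0.5395, 0.0486, 0.1544]
tcp_rot: [-179.8, -0.1, 174.1]
wrist_force: [0.6, -0.2, -3.6]
opening: 0.0406
grasp_force: 51.3
```

```bash
python3 -m crank '[[[-0.1,0.4,0,0,0,0],[-0.2,0.9,0,0,0,0],[-0.2,0.95,0,0,0,0],[-0.2,0.95,0,0,0,0],[-0.2,0.95,0,0,0,0],[-0.2,0.95,0,0,0,0],[-0.2,0.95,0,0,0,0],[-0.2,0.95,0,0,0,0],[-0.2,0.95,0,0,0,0],[-0.2,0.95,0,0,0,0],[-0.2,0.95,0,0,0,0],[-0.2,0.95,0,0,0,0],[-0.2,0.6,0,0,0,0],[-0.1,0.3,0,0,0,0],[0,0,-0.6,0,0,0],[0,0,-1,0,0,0],[0,0,-1,0,0,0],[0,0,-1,0,0,0],[0,0,-1,0,0,0],[0,0,-0.6,0,0,0]]]'
python3 -m crank '[[[0,0,-0.25,0,0,0],[0,0,0,0,0,0],[0,0,0,0,0,0]]]'
```

```text
time: 9.6
ee_pos: [0.4865, 0.281, 0.0475]
tcp_rot: [-179.6, -0.2, 174.0]
wrist_force: [-0.1, -0.0, -3.5]
opening: 0.041
grasp_force: 51.2
time: 9.85
ee_pos: [0.4878, 0.2824, 0.0464]
tcp_rot: [-179.8, -0.0, 174.0]
wrist_force: [-0.5, -0.1, -1.7]
opening: 0.0409
grasp_force: 51.2
```

```bash
python3 -m crank '[[[0,0,0,0,0,0],[0,0,0,0,0,0],[0,0,0,0,0,0],[0,0,0,0,0,0],[0,0,0,0,0,0],[0,0,0,0,0,0],[0,0,0.5,0,0,0],[0,0,1,0,0,0],[0,0,1,0,0,0],[0,0,1,0,0,0],[0,0,1,0,0,0],[0,0,1,0,0,0],[0,0,1,0,0,0],[0,0,1,0,0,0],[0,0,0.5,0,0,0],[0,0,0,0,0,0]]]' 1
python3 - <<'E'
from h import *
snap("side","s1.png")
E
```

```text
time: 11.18
ee_pos: [0.4883, 0.2831, 0.2089]
tcp_rot: [-179.9, 0.1, 174.1]
wrist_force: [0.6, -0.1, 0.6]
opening: 0.0852
grasp_force: 0.0
```

View pics/s1.png

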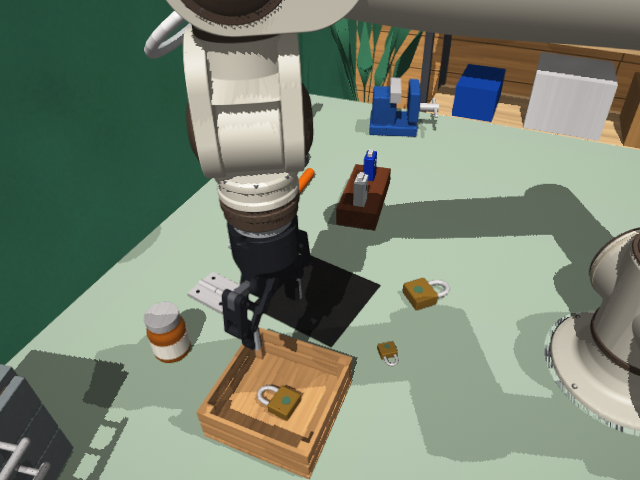

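The padlock lies in the crate at (282,400), and the neighbours haven't moved. Next, over to the blue body.

```bash
python3 -m crank '[[[0.06,-0.5,0,0,0,0.05],[0.13,-0.95,0,0,0,0.06],[0.13,-0.95,0,0,0,0.06],[0.13,-0.95,0,0,0,0.06],[0.13,-0.95,0,0,0,0.06],[0.13,-0.95,0,0,0,0.06],[0.13,-0.95,0,0,0,0.06],[0.13,-0.95,0,0,0,0.06],[0.13,-0.95,0,0,0,0.06],[0.13,-0.95,0,0,0,0.06],[0.13,-0.95,0,0,0,0.06],[0.13,-0.95,0,0,0,0.06],[0.13,-0.95,0,0,0,0.06],[0.13,-0.95,0,0,0,0.06],[0.13,-0.95,0,0,0,0.06],[0.13,-0.95,0,0,0,0.06],[0.13,-0.95,0,0,0,0.06],[0.13,-0.95,0,0,0,0.06],[0.13,-0.95,0,0,0,0.06],[0.13,-0.95,0,0,0,0.06]]]'
python3 -m crank '[[[0.13,-0.95,0,0,0,0.06],[0.13,-0.95,0,0,0,0.06],[0.13,-0.95,0,0,0,0.06],[0.13,-0.95,0,0,0,0.06],[0.13,-0.95,0,0,0,0.06],[0.13,-0.95,0,0,0,0.06],[0.13,-0.95,0,0,0,0.06],[0.13,-0.95,0,0,0,0.06],[0.13,-0.95,0,0,0,0.06],[0.13,-0.95,0,0,0,0.06],[0.13,-0.95,0,0,0,0.06],[0.13,-0.95,0,0,0,0.06],[0,-0.5,0,0,0,0],[0,0,0,0,0,0],[0,0,0,0,0,0]]]'
python3 - <<'E'
from h import *
snap("side","s2.png")
o=bot.get_obs();print(o['q'],o['ee_pos'],o['tcp_rot'])
p=np.array(o['ee_pos']);print((np.array([.570,-.3375,.077])-p)/.02)
E
```

```text
time: 12.9
ee_pos: [0.5372, -0.0898, 0.2042]
tcp_rot: [-179.8, -0.2, -177.7]
wrist_force: [-0.6, 0.3, 0.6]
opening: 0.0856
grasp_force: 0.0
time: 14.15
ee_pos: [0.5686, -0.3264, 0.2048]
tcp_rot: [-179.9, -0.1, -172.9]
wrist_force: [0.3, 0.6, -0.3]
opening: 0.0854
grasp_force: 0.0
[-29.72556737  19.28881846  21.8260639   92.5187406   -0.19371167
 -36.90319302] [ 0.56888174 -0.32585654  0.20525068] [-1.79833987e+02 -1.01519450e-01 -1.72822553e+02]
[ 0.05591287 -0.58217296 -6.41253408]
```

View pics/s2.png

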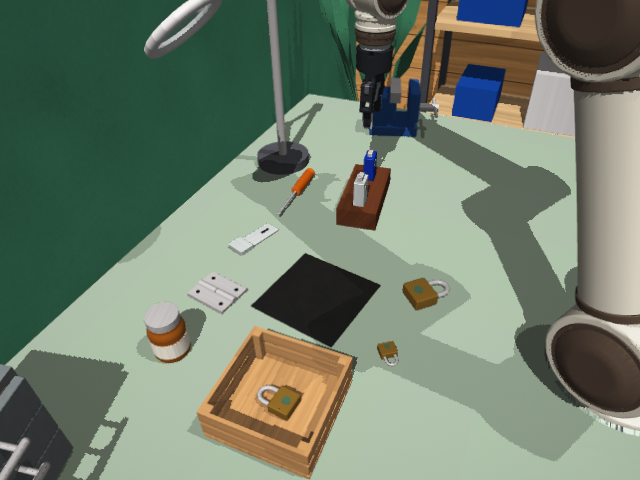

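The gripper hangs open above the blue body (370,165). The padlock is still in the crate and the mat is clear. Descending.

```bash
python3 -m crank '[[[0.05,-0.58,0,0,0,0],[0,0,-0.5,0,0,0],[0,0,-1,0,0,0],[0,0,-1,0,0,0],[0,0,-0.7,0,0,0],[0,0,-0.6,0,0,0],[0,0,-0.6,0,0,0],[0,0,-0.6,0,0,0],[0,0,-0.6,0,0,0],[0,0,-0.5,0,0,0],[0,0,-0.3,0,0,0],[0,0,0,0,0,0],[0,0,0,0,0,0]]]' 1 60
python3 -m crank '[[[0,0,0,0,0,0],[0,0,0,0,0,0],[0,0,0,0,0,0],[0,0,0,0,0,0],[0,0,0,0,0,0],[0,0,0,0,0,0],[0,0,0,0,0,0],[0,0,0,0,0,0],[0,0,0,0,0,0],[0,0,0,0,0,0]]]' 0 90
```

```text
time: 15.28
ee_pos: [0.5703, -0.338, 0.0779]
tcp_rot: [-179.8, -0.1, -172.8]
wrist_force: [0.7, -0.4, -0.4]
opening: 0.0853
grasp_force: 0.0
time: 16.12
ee_pos: [0.5707, -0.3382, 0.0788]
tcp_rot: [-179.7, 0.0, -172.8]
wrist_force: [0.3, -0.2, 5.3]
opening: 0.0432
grasp_force: 92.1
```

```bash
python3 -m crank '[[[0,0,0.2,0,0,0],[0,0,0.3,0,0,0],[0,0,0.4,0,0,0],[0,0,0.5,0,0,0],[0,0,0.6,0,0,0],[0,0,0.7,0,0,0],[0,0,0.8,0,0,0],[0,0,0.8,0,0,0],[0,0,0.8,0,0,0],[0,0,0.8,0,0,0],[0,0,0.8,0,0,0],[0,0,0.8,0,0,0],[0,0,0.8,0,0,0],[0,0,0.5,0,0,0],[0,0,0.2,0,0,0],[0,0,0,0,0,0],[0,0,0,0,0,0]]]'
python3 -c "
from h import *
snap('side','s3.png')
o=bot.get_obs();print(o['q'])"
```

```text
time: 17.53
ee_pos: [0.5704, -0.338, 0.2578]
tcp_rot: [-179.8, -0.0, -172.8]
wrist_force: [0.1, -0.6, -5.5]
opening: 0.0433
grasp_force: 91.5
[-30.56609764  21.77906465  30.84684545  99.02125594  -0.20602108
 -37.75784623]
```

View pics/s3.png

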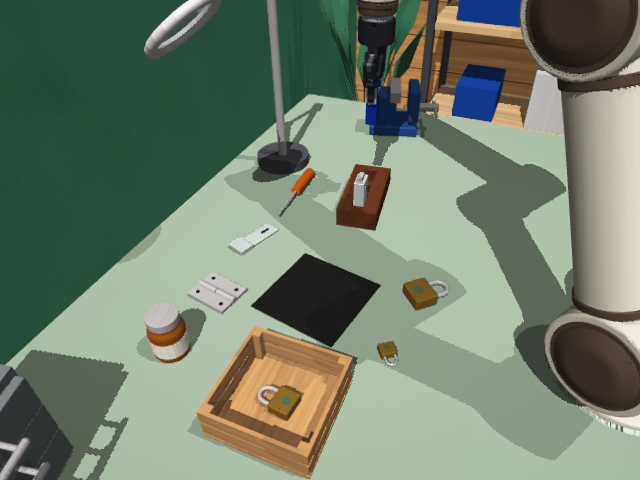

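The blue body is held above the now empty pocket (372,110) and the plain case is untouched. Next, carry it to the mat and tip it outward.

```bash
python3 -m crank '[[[-0.05,0.4,0,0,0,0],[-0.1,0.8,0,0,0,0],[-0.12,1,0,0,0,0],[-0.12,1,0,0,0,0],[-0.12,1,0,0,0,0],[-0.12,1,0,0,0,0],[-0.12,1,0,0,0,0],[-0.12,1,0,0,0,0],[-0.12,1,0,0,0,0],[-0.12,1,0,0,0,0],[-0.12,1,0,0,0,0],[-0.12,1,0,0,0,0],[-0.12,1,0,0,0,0],[-0.12,1,0,0,0,0],[-0.12,1,0,0,0,0],[-0.12,1,0,0,0,0],[-0.12,1,0,0,0,0],[-0.12,1,0,0,0,0],[-0.1,0.8,0,0,0,0],[-0.05,0.7,0,0,0,0]]]'
python3 -m crank '[[[0,0.4,0,0,0,0],[0,0,0,0.036,-0.3,0],[0,0,0,0.073,-0.6,0],[0,0,0,0.073,-0.6,0],[0,0,0,0.073,-0.6,0],[0,0,0,0.073,-0.6,0],[0,0,0,0.073,-0.6,0],[0,0,0,0.073,-0.6,0],[0,0,0,0.073,-0.6,0],[0,0,0,0.073,-0.6,0],[0,0,0,0.073,-0.6,0],[0,0,0,0.073,-0.6,0],[0,0,0,0.073,-0.6,0],[0,0,0,0.073,-0.6,0],[0,0,0,0.073,-0.6,0],[0,0,0,0.036,-0.3,0],[0,0,0,0,0,0],[0,0,0,0,0,0],[0,0,0,0,0,0]]]'
python3 - <<'E'
from h import *
from scipy.spatial.transform import Rotation as Ro
o=bot.get_obs();R=Ro.from_euler('xyz',o['tcp_rot'],degrees=True).as_matrix();p=np.array(o['ee_pos'])
print(o['q'],R[:,0],R[:,2]);
for n,d in(("foot",.068),("mid",.022),("top",-.034)):print(n,p+d*R[:,2])
print("mid err units",(np.array([.5417,.0449])-(p+.022*R[:,2])[:2])/.02)
snap("side","s4.png")
E
```

```text
time: 19.25
ee_pos: [0.5249, 0.0376, 0.2573]
tcp_rot: [-179.8, -0.1, -172.8]
wrist_force: [0.6, -0.8, -3.3]
opening: 0.0431
grasp_force: 91.9
time: 20.83
ee_pos: [0.5461, 0.045, 0.2601]
tcp_rot: [-179.4, 57.2, -172.6]
wrist_force: [-0.4, 0.2, -3.3]
opening: 0.0433
grasp_force: 92.1
[  3.31714992 -48.54033019 -47.64897601  33.71919741   2.88030792
  -2.21106258] [-0.53694948 -0.06971824 -0.84072863] [ 0.83492799  0.09872641 -0.54143176]
foot [0.60292133 0.05175686 0.22324582]
mid [0.56451464 0.04721544 0.24815168]
top [0.51775867 0.04168676 0.27847186]
mid err units [-1.140732   -0.11577216]
```

View pics/s4.png

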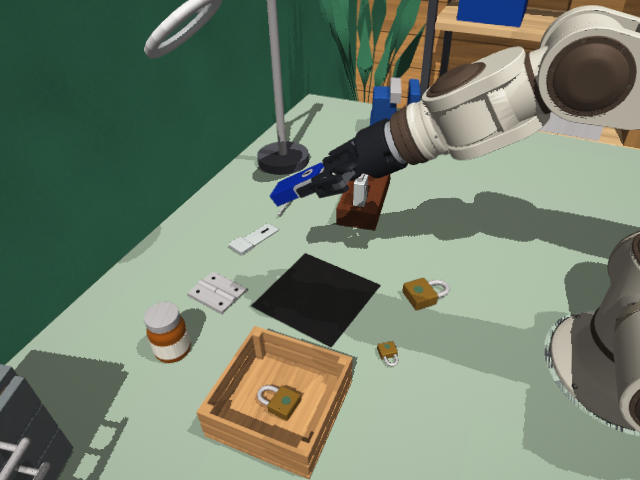

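The blue body is held tipped at (300,183), keyhole face up. Joint 2 is right at its range end, so I'll ease off a few degrees and check that the body hasn't slipped.

```bash
python3 -m crank '[[[0,0,0,-0.02,0.2,0],[0,0,0,-0.03,0.25,0],[0,0,0,-0.02,0.2,0],[0,0,0,0,0,0],[0,0,0,0,0,0],[0,0,0,0,0,0],[0,0,0,0,0,0]]]'
python3 - <<'E'
from h import *
from scipy.spatial.transform import Rotation as Ro
o=bot.get_obs();R=Ro.from_euler('xyz',o['tcp_rot'],degrees=True).as_matrix();p=np.array(o['ee_pos'])
print(o['q'],np.abs(o['qd']).max(),"x-vert angle",np.degrees(np.arccos(-R[2,0])));
for n,d in(("foot",.068),("mid",.022),("top",-.034)):print(n,p+d*R[:,2])
print("mat err",np.array([.5417,.0449])-(p+.022*R[:,2])[:2])
for c in("side","top"):
    im=snap(c,c[0]+"5.png"); M=cv2.inRange(cv2.cvtColor(im,cv2.COLOR_RGB2HSV),(110,120,50),(130,255,255))
    u=proj(c,p+.045*R[:,2]); N=np.zeros_like(M);a,b=int(u[0]),int(u[1]);N[b-35:b+35,a-50:a+50]=M[b-35:b+35,a-50:a+50]
    k=max(cv2.findContours(N,0,2)[0],key=cv2.contourArea)
    q=cv2.approxPolyDP(cv2.convexHull(k),2,True)[:,0];print(c,q.tolist())
    print(" expected corners",[np.round(proj(c,p+.068*R[:,2]+sx*.012*R[:,0]+sy*.022*R[:,1])).tolist() for sx in(-1,1) for sy in(-1,1)])
E
```

```text
time: 21.47
ee_pos: [0.5464, 0.0451, 0.2596]
tcp_rot: [-179.6, 52.8, -172.7]
wrist_force: [-0.2, 0.5, -4.4]
opening: 0.0432
grasp_force: 92.1
[  3.418052   -44.77477278 -43.27597077  38.76046733   2.68097766
  -2.33212852] 0.13590979140086465 x-vert angle 37.21496715710349
foot [0.60016792 0.05149694 0.2185101 ]
mid [0.5637909  0.04716877 0.24633059]
top [0.51950585 0.04189969 0.28019902]
mat err [-0.0220909  -0.00226877]
side [[322, 164], [297, 199], [279, 208], [272, 200], [282, 183], [319, 162]]
 expected corners [[279.0, 185.0], [269.0, 199.0], [288.0, 195.0], [278.0, 210.0]]
top [[302, 200], [308, 247], [306, 250], [281, 250], [278, 243], [277, 204]]
 expected corners [[304.0, 199.0], [276.0, 204.0], [306.0, 211.0], [279.0, 215.0]]
```

Seen foot corners match the predicted ones within about 3 px, so it hasn't slipped: face at 37° from vertical, middle 22 mm from the mat centre, lowest point over 0.2 m up. Handing in.

```bash
python3 -c "
from workcell import bot
print(bot.job_done())"
```

```text
the job is handed in; nothing more can be done
None
```

Job handed in (no verdict was returned): the padlock is in the crate, and the blue lock body is held still about 25 cm above the mat, 22 mm off its centre, with a keyhole face about 37° from straight up.

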